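Sort loose spare parts into the coloured trays

ROBOT

A 6-joint arm with a two-finger parallel gripper is mounted at the origin on a cart in front of the work surface, level with it; the furniture and walls round the work are solid. World frame = base frame: x ahead of the robot, y to its left, z up, the work surface at z = 0. Lengths are in mm, angles in rad, forces in N, time in s.
With the tool pointing down it reaches from about 300 to 775 mm from the base axis. Payload 14.6 kg.
Tool frame: the origin (TCP) lies at the very end of the fingers, on their centre line; the grasp point (between the pads) lies 19 mm behind it; z points along the fingers, y is the line along which they close (so a half turn about z gives the same grasp; the last joint's range is limited). The gripper opens to 94 mm and grips with 3 to 60 N. Pads are 16 mm wide; open, the fingers measure 119 mm over their backs; the gripper's body (75 mm by 177 mm) begins 78 mm behind the grasp point.
Start: joints at [-1.382, 0.3, 1.521, -0, 1.321, -0.067], TCP at [139.154, -532.095, 205.446] pointing down, gripper open.
Joint ranges: [-3.03, 3.03], [-0.79, 2.21], [0.23, 2.52], [-1.04, 4.18], [0, 3.07], [-2.55, 2.55]. Speed limits (rad/s): [2.22, 2.22, 2.57, 3.14, 3.14, 3.14].

INTERFACE

Orientations are given as [roll, pitch, yaw] about the fixed x, y, z axes, in that order (R = Rz(yaw) Ry(pitch) Rx(roll)).
In Python, from cell import manip, eyes, ticket gives the robot as it stands. The module is installed in compiled form; this text tells all that it offers.
- The arm moves only by the tool arm_command, never from a script. Its argument "plan" is a list of rows, each a list of 5 numbers: the opening, from -1 (shut) to 1 (fully open), then the shift along the tool's x, y, z in m, then the turn about the tool's z in rad. In form: [[jaw, dx, dy, dz, roll], ...]. A call has 1 to 20 rows; each row shifts and turns the commanded pose from where the row before left it, along the tool's axes as they then stand; what a row does not reach is not made up. A row lasts 1/8 s, in which the tool goes at most 62.5 mm and 10.7 degrees, less where a joint would pass 70% of its speed; a pose out of reach is approached as far as the arm can. A call is refused whole if a number of a shift passes 0.0625 or a number of a turn 0.188, either way. A call with a gripper value outside its range is refused whole. The fingers move at their own pace and stop on an object; "newtons" is the grip in N (left out, the last holds). Time passes only in rows, so rows that do not move let the fingers close. It gives the time, the measured TCP pose, the force, the opening and the grip force at its end, in the units of the state.
- manip.read_state(): the state, without advancing time (a new reading comes with each control period).
- eyes.camera(name): name is "side" or "top"; returns a dict with "img" (400x640x3 uint8, blue, green, red), "z_map" (400x640 float32, mm along the optical axis (not along the pixel's ray), 0 where there is no reading), "fx", "fy", "cx", "cy" (pixels), "dist" ([k1, k2, p1, p2, k3] as OpenCV has them; the pictures are not rectified), "eye" and "orientation" of the camera in the world. Camera axes: x right, y down, z forward; pixel columns grow to the right and rows downward; lengths in mm; the calibration is good to about 2 mm. A picture is of the moment at which its call begins.
- ticket.sign_off(): hands the job in; it is judged then, once.
The state is a dict: "clock": time; "joints": joint angles; "qd": joint speeds; "effort": joint torques, N m; "eef_pos": TCP position; "eef_rot": TCP orientation; "wrist_force": force on the tool from outside, world axes, zero at the start; "moment": the same for the moment, N m; "finger_gap": finger opening in mm; "finger_force": force on a finger pad.
Only numpy, scipy, OpenCV 4.12 (cv2) and the standard library are available. Lean on these libraries where they do the work, as an engineer would, in place of code of your own. Each camera call takes 0.05 s, during which the arm holds its last target. There are 200 camera calls.

TASK

Sort the four loose parts on the bench into the coloured trays: the dark finned heatsink and the small display block (white with a black face) both go in the blue tray, the yellow fuse box in the yellow tray and the little pot with the red lid in the red tray. Set each one upright and flat on the floor of its tray (the two in the blue tray side by side, not one on the other) and let go. Leave the roll of blue tape and the pot with the black lid where they are.

Things in the scene. Friction and masses are not known exactly. Their poses are not given: they have to be found in the camera images.
- heatsink: loose dark grey finned aluminium heatsink, 19 x 30 x 18 mm (own x, y, z), standing with its fins up; origin at the centre of its underside, z up. Grasp it across its 19 mm width (own x). Goes in the blue tray.
- led_display: loose small display block, white sides and a black face on top, 19 x 25 x 9 mm (own x, y, z), lying face up; origin at the centre of its underside, z up. Grasp it across its 19 mm width (own x). Goes in the blue tray.
- fuse_box: loose yellow box of fuses, closed, 30 x 52 x 22 mm (own x, y, z); origin at the centre of its underside, z up. Grasp it across its 30 mm width (own x). Goes in the yellow tray.
- flux_jar: loose small round pot, white body with a fixed red lid, 43 mm in diameter and 30 mm high, lid from 19 mm up; origin at the centre of its underside, z up. Goes in the red tray.
- tray_blue: blue shallow open parts tray, fixed to the bench, 110 x 130 mm outside (own x, y) standing on a black foot 12 mm high; rim 30 mm above the bench, walls 4 mm thick, inside 102 x 122 mm and 14 mm deep, so its inner floor is 16 mm above the bench; origin at the centre of its underside, z up, x about away from the robot. A small tab sticks out 7 mm from the rim at either y end.
- tray_yellow: yellow shallow open parts tray, fixed to the bench, 110 x 130 mm outside (own x, y) standing on a black foot 12 mm high; rim 30 mm above the bench, walls 4 mm thick, inside 102 x 122 mm and 14 mm deep, so its inner floor is 16 mm above the bench; origin at the centre of its underside, z up, x about away from the robot. A small tab sticks out 7 mm from the rim at either y end.
- tray_red: red shallow open parts tray, fixed to the bench, 110 x 130 mm outside (own x, y) standing on a black foot 12 mm high; rim 30 mm above the bench, walls 4 mm thick, inside 102 x 122 mm and 14 mm deep, so its inner floor is 16 mm above the bench; origin at the centre of its underside, z up, x about away from the robot. A small tab sticks out 7 mm from the rim at either y end.
- tape_roll: loose roll of blue insulating tape lying flat, 62 mm in diameter, 18 mm high, bystander to leave alone; origin at the centre of its underside.
- tip_cleaner: loose round pot with a black lid, 60 mm in diameter, 34 mm high, bystander to leave alone; origin at the centre of its underside.

How it is judged (in metres and radians):
At the end, for the whole second after the job is handed in: Heatsink and display block stand in the blue tray, the fuse box in the yellow tray and the red-lidded pot in the red tray: each with its centre inside the tray's walls, its underside on the tray's floor (within 4 mm), right way up within 0.12 rad, at rest and released (x of heatsink in the frame of tray_blue between -0.05 and 0.05 m and y of heatsink in the frame of tray_blue between -0.06 and 0.06 m and z of heatsink in the frame of tray_blue between 0.01 and 0.02 m and angle between each of heatsink, led_display, fuse_box, flux_jar's own z axis and vertical below 0.12 rad and linear speed of each of heatsink, led_display, fuse_box, flux_jar below 0.02 m/s and angular speed of each of heatsink, led_display, fuse_box, flux_jar below 0.3 rad/s and contact force between each of heatsink, led_display, fuse_box, flux_jar and the fingers below 0.1 N and x of led_display in the frame of tray_blue between -0.05 and 0.05 m and y of led_display in the frame of tray_blue between -0.06 and 0.06 m and z of led_display in the frame of tray_blue between 0.01 and 0.02 m and x of fuse_box in the frame of tray_yellow between -0.05 and 0.05 m and y of fuse_box in the frame of tray_yellow between -0.06 and 0.06 m and z of fuse_box in the frame of tray_yellow between 0.01 and 0.02 m and x of flux_jar in the frame of tray_red between -0.05 and 0.05 m and y of flux_jar in the frame of tray_red between -0.06 and 0.06 m and z of flux_jar in the frame of tray_red between 0.01 and 0.02 m); the robot touches nothing.
It fails at once if the roll of blue tape is pushed more than 20 mm from its place or tipped (distance of tape_roll from where it was at the start of the episode above 0.02 m or angle between tape_roll's own z axis and vertical above 0.5 rad).
It fails at once if the pot with the black lid is pushed more than 20 mm from its place or tipped (distance of tip_cleaner from where it was at the start of the episode above 0.02 m or angle between tip_cleaner's own z axis and vertical above 0.5 rad).
It also fails if it takes over 93 s, if anything falls off the work surface, if the arm or the gripper's body presses on something with over 40 N, if the wrist force passes 120 N, or if a joint passes its speed limit or range.

## Working session

There is one attempt and no reset: what is moved stays moved. The work goes in short steps, Python scripts to look and compute and a tool call to move; the robot and the scene stay as the last step left them, time stands still between calls to the robot, and variables do not carry over. Pictures are saved under pics/ and viewed, at most 14 in all, crops included, and the job is handed in when it is done.

Besides the shell and the picture viewer there is one more tool, called after "Emit:" by a JSON object that holds its "method" and its "body", one argument or row to a line. arm_command: Moves the arm, as the interface text tells. Its arguments: {"type":"object","properties":{"plan":{"type":"array"},"newtons":{"type":"number"}},"required":["plan"]}

```bash
mkdir -p pics
cat > h.py <<'E'
import numpy as np, cv2
from scipy.spatial.transform import Rotation as Ro
from cell import manip, eyes, ticket
def snap(name):
    c=eyes.camera(name); np.save(f'{name}.npy',c,allow_pickle=True); return c
def load(name): return np.load(f'{name}.npy',allow_pickle=True).item()
def Rc(c):
    o=np.array(c['orientation'],float)
    return o if o.shape==(3,3) else Ro.from_euler('xyz',o).as_matrix()
def ray(c,u,v):
    K=np.array([[c['fx'],0,c['cx']],[0,c['fy'],c['cy']],[0,0,1]])
    p=cv2.undistortPoints(np.array([[[u,v]]],float),K,np.array(c['dist'],float))[0,0]
    return Rc(c)@np.array([p[0],p[1],1.])
def at_z(c,u,v,z):
    d=ray(c,u,v); e=np.array(c['eye'],float); return e+d*(z-e[2])/d[2]
def depth(c,u,v):
    return np.array(c['eye'],float)+ray(c,u,v)*c['z_map'][int(round(v)),int(round(u))]
E
python3 - <<'E'
from h import *
for n in('top','side'):
    c=snap(n); cv2.imwrite(f'pics/{n}0.png',c['img']); print(n,c['eye'],c['orientation'],c['fx'],c['cx'],c['cy'],c['dist'])
print(manip.read_state())
E
```

```text
top [ 345.46509549  163.25074736 1084.06391557] [-2.95110122 -0.007905   -1.56897474] 437.82975971088973 322.3264133888614 200.3488836955667 [0.01644936 0.         0.         0.         0.        ]
side [ 324.13814428 1133.84352414  628.97298116] [-2.11177118 -0.00847529 -2.90257394] 423.6995139670131 316.9817363923505 195.21395315429655 [-0.02064433  0.          0.          0.          0.        ]
{'clock': 0.1, 'joints': array([-1.38158794e+00,  3.00408193e-01,  1.52149586e+00, -1.94513543e-05,
        1.32072405e+00, -6.66232528e-02]), 'qd': array([-0.00077907,  0.00065163, -0.00220779,  0.0018128 ,  0.0005848 ,
       -0.0003583 ]), 'effort': array([ 1.95968700e-03, -5.32639182e+01, -3.53283870e+01,  7.09218532e-02,
        2.34642229e-02, -6.30741829e-05]), 'eef_pos': array([ 139.11343373, -531.87502786,  204.95689181]), 'eef_rot': array([-3.14055824e+00, -5.01347189e-05,  2.55836438e-01]), 'wrist_force': array([-0.80160512, -0.2670489 ,  0.87261098]), 'moment': array([-0.04167502, -0.00189205,  0.01674167]), 'finger_force': 0.0, 'finger_gap': 93.95810069638718}
```

View pics/top0.png

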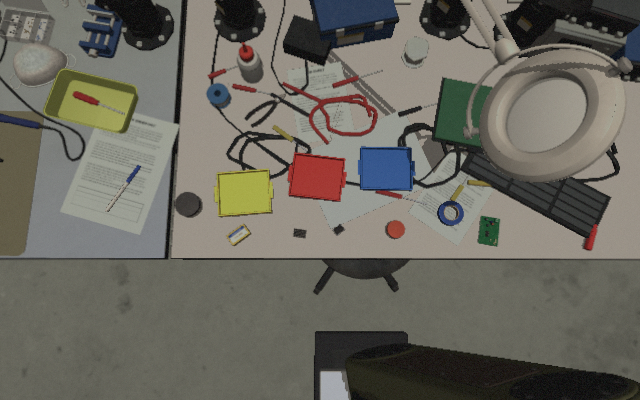

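View pics/side0.png

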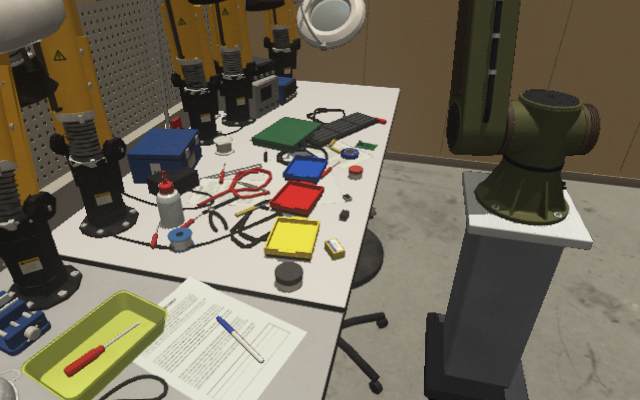

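Run:
```python
from h import *
c=load('top'); im=c['img']
cv2.imwrite('pics/crop1.png',cv2.resize(im[145:255,215:415],None,fx=4,fy=4,interpolation=cv2.INTER_CUBIC))
cv2.imwrite('pics/crop2.png',cv2.resize(im[215:250,225:350],None,fx=6.4,fy=6.4,interpolation=cv2.INTER_CUBIC))
for n,u,v,z in[('fuse',238.5,235,22),('A',299.5,233,0),('B',339,229,0),('jar',396,229,30),('ty',244,193,30),('tr',317,177,30),('tb',386,169,30),('tape',450,213,18),('tip',188,204,34)]:
    print(n,at_z(c,u,v,z).round(1),depth(c,u,v).round(1))
```

```text
fuse [463.9 358.6  22. ] [463.8 358.4  23.3]
A [471.7 211.6   0. ] [471.6 211.6   1.2]
B [482.  113.4   0. ] [480.9 113.8   8.6]
jar [478.6 -23.4  30. ] [479.  -23.9  26.8]
ty [566.5 347.6  30. ] [569.4 350.1  16.1]
tr [607.6 168.6  30. ] [610.6 168.7  17.8]
tb [628.7  -3.   30. ] [632.3  -5.1  16.5]
tape [ 520.3 -160.    18. ] [ 5.233e+02 -1.656e+02 -4.000e-01]
tip [537.8 481.6  34. ] [538.2 482.2  32. ]
```

View pics/crop1.png

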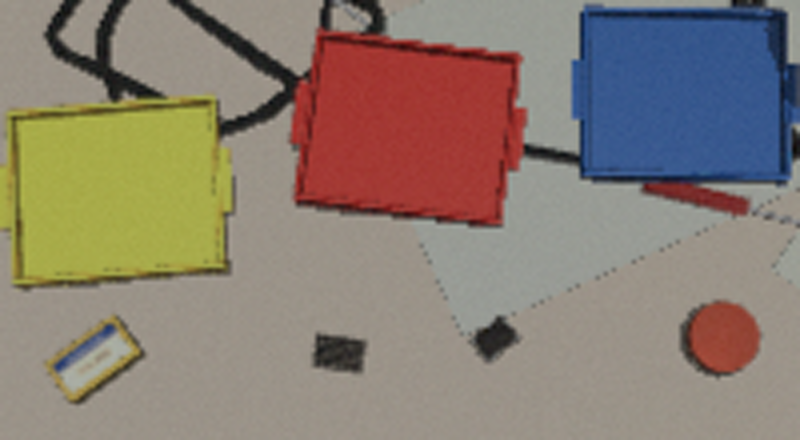

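View pics/crop2.png

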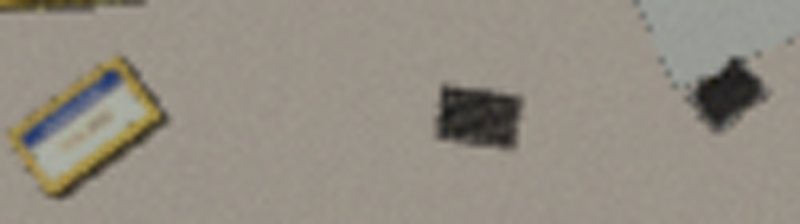

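```bash
cat > m.py <<'E'
from h import *
def box(c,pts,z,s,ox,oy):
    P=np.array([at_z(c,ox+(x+.5)/s-.5,oy+(y+.5)/s-.5,z)[:2] for x,y in pts])
    r=cv2.minAreaRect(P.astype(np.float32)); b=cv2.boxPoints(r)
    e=max((b[1]-b[0],b[2]-b[1]),key=np.linalg.norm); a=np.arctan2(e[1],e[0])
    a=(a+np.pi/2)%np.pi-np.pi/2
    return P.mean(0).round(1),np.round(r[1],1),round(float(a),3)
E
python3 - <<'E'
from m import *
c=load('top')
print('fuse',box(c,[(122,57),(167,118),(57,196),(10,133)],22,6.4,225,215))
print('hs',box(c,[(442,87),(521,97),(515,149),(437,139)],18,6.4,225,215))
print('led',box(c,[(737,60),(768,93),(717,132),(692,97)],9,6.4,225,215))
print('ty',box(c,[(8,112),(216,97),(228,270),(16,287)],30,4,215,145))
print('tr',box(c,[(320,30),(521,55),(501,225),(295,203)],30,4,215,145))
print('tb',box(c,[(583,6),(786,11),(789,183),(581,179)],30,4,215,145))
# jar: red top blob
im=c['img'].astype(int)[210:250,375:415]; m=(im[...,2]-im[...,1]>50)
v,u=np.nonzero(m); print('jar',m.sum(),at_z(c,375+u.mean(),210+v.mean(),30).round(1))
for n,x0,x1,y0,y1,d in(('hs',285,315,222,245,0),('led',325,352,218,242,0)):
    g=c['img'][y0:y1,x0:x1].mean(2); m=(g<80); v,u=np.nonzero(m); z=18 if n=='hs' else 9
    print(n,m.sum(),at_z(c,x0+u.mean(),y0+v.mean(),z).round(1), np.nanmax([depth(c,a,b)[2] for a,b in zip(u+x0,v+y0)]))
    r=cv2.minAreaRect(np.array([at_z(c,a+x0,b+y0,z)[:2] for a,b in zip(u,v)],np.float32)); print(r)
s=c=load('side')
for o in((463,358,22),(472,211,18),(482,113,9),(478,-23,30)):
    K=np.array([[s['fx'],0,s['cx']],[0,s['fy'],s['cy']],[0,0,1]])
    R=Rc(s).T; print(cv2.projectPoints(np.array([o],float),cv2.Rodrigues(R)[0],-R@np.array(s['eye']),K,np.array(s['dist']))[0].ravel().round(1))
cv2.imwrite('pics/crop3.png',cv2.resize(s['img'][150:270,250:370],None,fx=5,fy=5,interpolation=cv2.INTER_CUBIC))
E
```

```text
fuse (array([465.8, 358.7]), array([30.3, 51.2]), -0.938)
hs (array([469.6, 211.1]), array([30.8, 20. ]), 1.447)
led (array([479.6, 115.3]), array([17.4, 24.9]), -0.917)
ty (array([568.3, 347.9]), array([109.9, 129.4]), -1.486)
tr (array([608.9, 168.7]), array([127.1, 111.4]), 1.447)
tb (array([631. ,  -2.6]), array([128.2, 111.3]), 1.551)
jar 233 [479.1 -22.6  30. ]
hs 90 [470.3 211.3  18. ] 20.608884318247647
((469.6391296386719, 210.87918090820312), (19.621212005615234, 26.978389739990234), 0.1462913602590561)
led 65 [480.4 115.9   9. ] 12.942122085826895
((480.53125, 116.30839538574219), (17.28565788269043, 23.44821548461914), 37.07146072387695)
[335.7 244.8]
[343.5 212.1]
[346.3 195.9]
[355.7 168.2]
```

View pics/crop3.png

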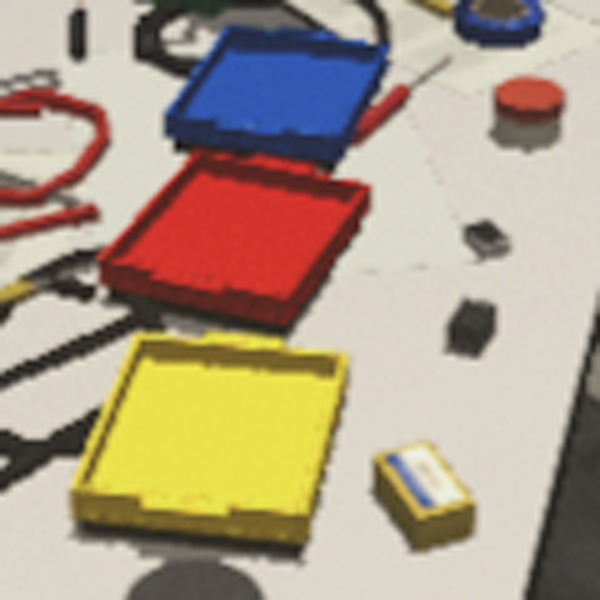

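Run:
```python
from h import *
c=load('top')
for u,v in((490,140),(475,100),(488,30),(540,170),(570,70),(505,80),(610,90)): print(u,v,depth(c,u,v).round(0))
```

```text
490 140 [ 579. -116.  401.]
475 100 [ 812. -235.   31.]
488 30 [704. -77. 515.]
540 170 [ 515. -167.  449.]
570 70 [ 657. -205.  488.]
505 80 [ 676. -141.  416.]
610 90 [ 610. -236.  520.]
```

Emit:
{"method": "arm_command", "body": {
  "plan": [
    [0.5,0,0,0,0.13],
    [0.5,0,0,0,0.126],
    [0.5,0.03,-0.05,0,0],
    [0.5,0.035,-0.05,0,0],
    [0.5,0.035,-0.05,0,0],
    [0.5,0.035,-0.05,0,0],
    [0.5,0.035,-0.05,0,0],
    [0.5,0.035,-0.05,0,0],
    [0.5,0.035,-0.05,0,0],
    [0.5,0.035,-0.05,0,0],
    [0.5,0.035,-0.05,0,0],
    [0.5,0.03,-0.05,0,0],
    [0.5,0,0,0,0],
    [0.5,0,0,0,0]
  ],
  "newtons": 20
}}

```text
clock: 1.85
eef_pos: [478.9, -32.4, 205.1]
eef_rot: [3.142, 0.001, 0.0]
wrist_force: [0.3, -0.8, -0.2]
finger_gap: 71.1
finger_force: 0.0
```

Emit:
{"method": "arm_command", "body": {
  "plan": [
    [0.5,0.001,-0.009,0.05,0],
    [0.5,0,0,0.05,0],
    [0.5,0,0,0.05,0],
    [0.5,0,0,0.03,0],
    [0.5,0,0,0.019,0],
    [0.5,0,0,0,0],
    [-1,0,0,0,0],
    [-1,0,0,0,0],
    [-1,0,0,0,0],
    [-1,0,0,0,0],
    [-1,0,0,0,0],
    [-1,0,0,0,0]
  ]
}}

```text
clock: 3.35
eef_pos: [480.6, -23.2, 7.0]
eef_rot: [3.141, -0.001, 0.0]
wrist_force: [-1.3, 0.1, 6.3]
finger_gap: 41.9
finger_force: 20.0
```

Emit:
{"method": "arm_command", "body": {
  "plan": [
    [-1,0,0,-0.03,0],
    [-1,0,0,-0.04,0],
    [-1,0,0,-0.01,0],
    [-1,0.025,-0.035,0,0],
    [-1,0.03,-0.045,0,0],
    [-1,0.03,-0.045,0,0],
    [-1,0.03,-0.045,0,0],
    [-1,0.013,-0.022,0,0],
    [-1,0,0,0,0],
    [-1,0,0,0,0]
  ]
}}

```text
clock: 4.6
eef_pos: [607.7, 168.1, 85.6]
eef_rot: [3.141, 0.001, -0.0]
wrist_force: [0.1, -0.2, -0.3]
finger_gap: 42.1
finger_force: 20.0
```

Emit:
{"method": "arm_command", "body": {
  "plan": [
    [-1,0,0,0.03,0],
    [-1,0,0,0.02,0],
    [-1,0,0,0.008,0],
    [-1,0,0,0.0045,0],
    [-1,0,0,0,0],
    [0.28,0,0,0,0],
    [0.28,0,0,0,0],
    [0.28,0,0,0,0],
    [0.28,0,0,-0.02,0],
    [0.28,0,0,-0.03,0],
    [0.28,0,0,-0.03,0],
    [0.28,0,0,0,0]
  ]
}}

```text
clock: 6.1
eef_pos: [609.6, 169.1, 107.8]
eef_rot: [-3.14, -0.005, -0.0]
wrist_force: [-0.2, 0.6, -0.4]
finger_gap: 60.1
finger_force: 0.0
```

Emit:
{"method": "arm_command", "body": {
  "plan": [
    [-0.15,-0.03,0.013,0,0],
    [-0.15,-0.04,0.016,0,-0.185],
    [-0.15,0,0,0,-0.185],
    [-0.15,0,0,0,-0.185],
    [-0.15,0,0,0,-0.185],
    [-0.15,0,0,0,-0.185],
    [-0.15,0,0,0,-0.185],
    [-0.15,0,0,0,-0.185],
    [-0.15,0,0,0,-0.185],
    [-0.15,0,0,0,-0.185],
    [-0.15,0,0,0,-0.185],
    [-0.15,0,0,0,-0.185],
    [-0.15,0,0,0,-0.185],
    [-0.15,0,0,0,0],
    [-0.15,0,0,0,0]
  ]
}}

```text
clock: 7.98
eef_pos: [538.2, 139.8, 103.9]
eef_rot: [-3.141, -0.0, 2.216]
wrist_force: [-0.5, 0.3, -0.8]
finger_gap: 40.3
finger_force: 0.0
```

```bash
cat >> m.py <<'E'
def go(x,y):  # tool dx,dy in mm to world x,y
    s=manip.read_state(); w=s['eef_rot'][2]; d=np.array([x,y])-s['eef_pos'][:2]
    print('dx %.1f dy %.1f yaw %.3f'%(d@[np.cos(w),np.sin(w)],d@[np.sin(w),-np.cos(w)],w),s['eef_pos'].round(1))
E
python3 - <<'E'
from m import *
go(480,115.7)
c=snap('side'); cv2.imwrite('pics/s1.png',cv2.resize(c['img'][150:270,250:370],None,fx=5,fy=5,interpolation=cv2.INTER_CUBIC))
E
```

```text
dx 15.7 dy -61.0 yaw 2.216 [538.2 139.8 103.9]
```

View pics/s1.png

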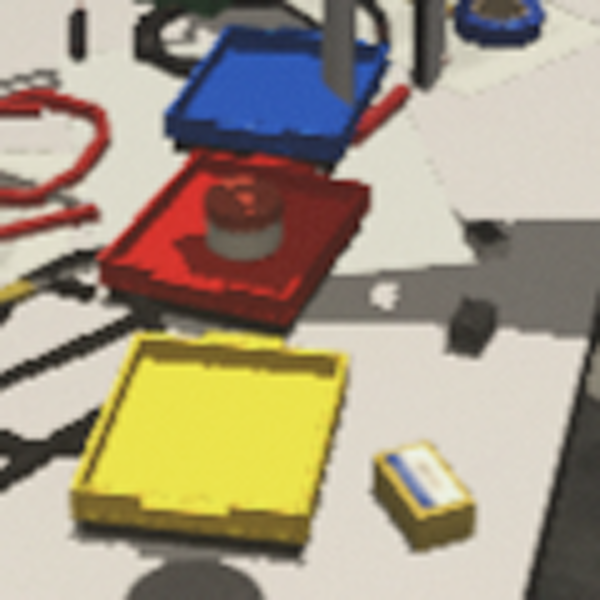

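The pot stands upright in the middle of the red tray (crop 245,220); the fingers are at (340–430, 50) and the display is at (487,235), untouched.

Emit:
{"method": "arm_command", "body": {
  "plan": [
    [-0.15,0.008,-0.031,0,0],
    [-0.15,0.008,-0.03,0.02,0],
    [-0.15,0,0,0.04,0],
    [-0.15,0,0,0.025,0],
    [-0.15,0,0,0.01,0],
    [-0.15,0,0,0.005,0],
    [-0.15,0,0,0,0],
    [-1,0,0,0,0],
    [-1,0,0,0,0],
    [-1,0,0,0,0],
    [-1,0,0,0,0],
    [-1,0,0,0,0],
    [-1,0,0,0,0]
  ],
  "newtons": 15
}}

```text
clock: 9.65
eef_pos: [480.3, 115.7, 4.3]
eef_rot: [3.141, 0.0, 2.22]
wrist_force: [-1.7, 0.6, 6.3]
finger_gap: 18.9
finger_force: 14.9
```

Emit:
{"method": "arm_command", "body": {
  "plan": [
    [-1,0,0,-0.02,0],
    [-1,0,0,-0.04,0],
    [-1,0,0,-0.02,0],
    [-1,-0.03,0.006,0,0],
    [-1,-0.04,0.009,0,0],
    [-1,-0.04,0.009,0,0],
    [-1,-0.04,0.009,0,0],
    [-1,-0.024,0.005,0,0],
    [-1,0,0,0,0],
    [-1,0,0,0,0]
  ]
}}

```text
clock: 10.9
eef_pos: [614.8, 0.5, 83.7]
eef_rot: [-3.141, -0.001, 2.22]
wrist_force: [0.2, -0.1, 0.8]
finger_gap: 18.5
finger_force: 14.9
```

Emit:
{"method": "arm_command", "body": {
  "plan": [
    [-1,0,0,0.03,0],
    [-1,0,0,0.02,0],
    [-1,0,0,0.008,0],
    [-1,0,0,0.005,0],
    [-1,0,0,0,0],
    [-1,0,0,0,0],
    [-0.32,0,0,0,0],
    [-0.32,0,0,0,0],
    [-0.32,0,0,0,0],
    [-0.32,0,0,-0.015,0],
    [-0.32,0,0,-0.03,0],
    [-0.32,0,0,-0.04,0],
    [-0.32,0,0,0,0],
    [-0.32,0,0,0,0]
  ]
}}

```text
clock: 12.65
eef_pos: [615.3, 0.1, 106.1]
eef_rot: [3.142, 0.0, 2.22]
wrist_force: [-0.1, -0.0, -0.2]
finger_gap: 31.8
finger_force: 0.0
```

Run:
```python
from m import *
import math
s=manip.read_state(); w=1.447; d=np.array([470,211.2])-s['eef_pos'][:2]
print(s['eef_pos'],'after turn to 1.447: dx %.1f dy %.1f'%(d@[np.cos(w),np.sin(w)],d@[np.sin(w),-np.cos(w)]))
```

```text
[6.15285994e+02 6.27466830e-02 1.06057683e+02] after turn to 1.447: dx 191.6 dy -170.2
```

Emit:
{"method": "arm_command", "body": {
  "plan": [
    [-0.15,0,0,0,0.155],
    [-0.15,0,0,0,0.155],
    [-0.15,0,0,0,0.155],
    [-0.15,0,0,0,0.155],
    [-0.15,0,0,0,0.153],
    [-0.15,0.03,-0.027,0,0],
    [-0.15,0.045,-0.04,0,0],
    [-0.15,0.045,-0.04,0,0],
    [-0.15,0.045,-0.04,0,0],
    [-0.15,0.027,-0.023,0,0],
    [-0.15,0,0,0.04,0],
    [-0.15,0,0,0.02,0],
    [-0.15,0,0,0,0]
  ]
}}

```text
clock: 14.28
eef_pos: [469.3, 211.2, 44.2]
eef_rot: [-3.138, 0.002, 1.447]
wrist_force: [-0.0, -0.8, 0.2]
finger_gap: 40.0
finger_force: 0.0
```

Run:
```python
from m import *
go(470,211.2)
```

```text
dx 0.1 dy 0.7 yaw 1.447 [469.3 211.2  44.2]
```

Emit:
{"method": "arm_command", "body": {
  "plan": [
    [-0.15,0,0,0.025,0],
    [-0.15,0,0,0.012,0],
    [-0.15,0,0,0.004,0],
    [-0.15,0,0,0,0],
    [-1,0,0,0,0],
    [-1,0,0,0,0],
    [-1,0,0,0,0],
    [-1,0,0,0,0],
    [-1,0,0,0,0],
    [-1,0,0,0,0]
  ]
}}

```text
clock: 15.52
eef_pos: [470.7, 211.7, 5.3]
eef_rot: [3.141, -0.0, 1.447]
wrist_force: [-1.1, 0.5, 5.6]
finger_gap: 18.6
finger_force: 15.0
```

Emit:
{"method": "arm_command", "body": {
  "plan": [
    [-1,0,0,-0.02,0],
    [-1,0,0,-0.045,0],
    [-1,0,0,-0.025,0],
    [-1,-0.025,0.028,0,0],
    [-1,-0.035,0.04,0,0],
    [-1,-0.035,0.04,0,0],
    [-1,-0.035,0.04,0,0],
    [-1,-0.022,0.0265,0,0],
    [-1,0,0,0,0],
    [-1,0,0,0,0]
  ]
}}

```text
clock: 16.77
eef_pos: [624.3, 39.6, 94.5]
eef_rot: [-3.141, 0.0, 1.447]
wrist_force: [-0.3, 0.6, -0.8]
finger_gap: 19.1
finger_force: 15.0
```

Run:
```python
from m import *
go(625,39)
c=snap('side'); cv2.imwrite('pics/s2.png',cv2.resize(c['img'][140:240,250:370],None,fx=6,fy=6,interpolation=cv2.INTER_CUBIC))
```

```text
dx -0.5 dy 0.7 yaw 1.447 [624.3  39.6  94.5]
```

View pics/s2.png

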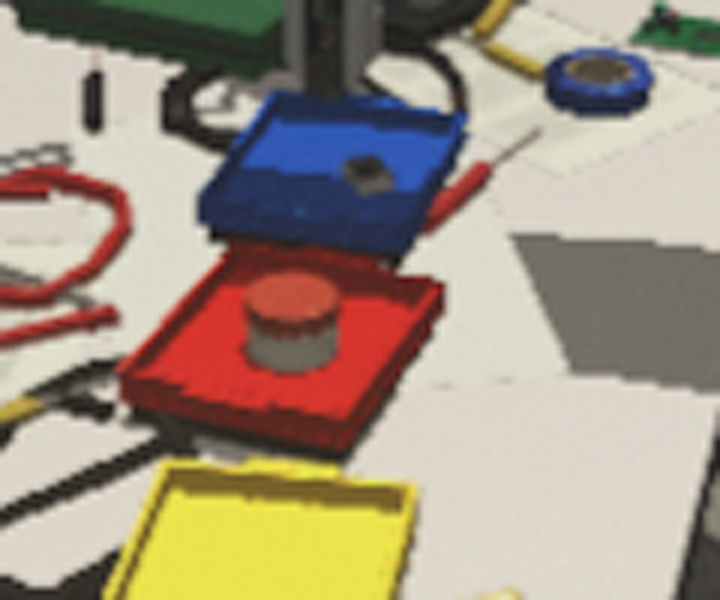

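The display lies flat in the blue tray (crop 368,175), and the heatsink is held between the fingers above the tray (330,60). There is room at the near y end.

Emit:
{"method": "arm_command", "body": {
  "plan": [
    [-1,0,0,0.03,0],
    [-1,0,0,0.025,0],
    [-1,0,0,0.012,0],
    [-1,0,0,0.0055,0],
    [-1,0,0,0,0],
    [-1,0,0,0,0],
    [-0.32,0,0,0,0],
    [-0.32,0,0,0,0],
    [-0.32,0,0,0,0],
    [-0.32,0,0,-0.015,0],
    [-0.32,0,0,-0.03,0],
    [-0.32,0,0,-0.04,0],
    [-0.32,0,0,0,0],
    [-0.32,0,0,0,0]
  ]
}}

```text
clock: 18.58
eef_pos: [624.7, 39.2, 107.5]
eef_rot: [-3.142, 0.0, 1.447]
wrist_force: [0.2, -0.4, -0.4]
finger_gap: 31.8
finger_force: 0.0
```

Run:
```python
from m import *
s=manip.read_state(); w=2.203; d=np.array([465.5,358.9])-s['eef_pos'][:2]
print(s['eef_pos'],'dx %.1f dy %.1f'%(d@[np.cos(w),np.sin(w)],d@[np.sin(w),-np.cos(w)]))
```

```text
[624.67662983  39.17687981 107.54497215] dx 352.0 dy 60.5
```

Emit:
{"method": "arm_command", "body": {
  "plan": [
    [0.04,0,0,0,-0.151],
    [0.04,0,0,0,-0.151],
    [0.04,0,0,0,-0.151],
    [0.04,0,0,0,-0.151],
    [0.04,0,0,0,-0.152],
    [0.04,0.03,0.005,0,0],
    [0.04,0.045,0.008,0,0],
    [0.04,0.045,0.008,0,0],
    [0.04,0.045,0.008,0,0],
    [0.04,0.045,0.008,0,0],
    [0.04,0.045,0.008,0,0],
    [0.04,0.045,0.008,0,0],
    [0.04,0.03,0.005,0,0],
    [0.04,0.022,0.0025,0,0],
    [0.04,0,0,0.03,0],
    [0.04,0,0,0.02,0],
    [0.04,0,0,0,0]
  ]
}}

```text
clock: 20.7
eef_pos: [464.6, 358.2, 55.4]
eef_rot: [-3.137, -0.0, 2.203]
wrist_force: [0.3, 0.1, 0.6]
finger_gap: 48.6
finger_force: 0.0
```

Run:
```python
from m import *
go(465.5,358.9)
```

```text
dx 0.0 dy 1.1 yaw 2.203 [464.6 358.2  55.4]
```

Emit:
{"method": "arm_command", "body": {
  "plan": [
    [0.04,0,0.001,0.025,0],
    [0.04,0,0,0.015,0],
    [0.04,0,0,0.01,0],
    [0.04,0,0,0,0],
    [-1,0,0,0,0],
    [-1,0,0,0,0],
    [-1,0,0,0,0],
    [-1,0,0,0,0],
    [-1,0,0,0,0],
    [-1,0,0,0,0]
  ],
  "newtons": 20
}}

```text
clock: 21.95
eef_pos: [466.8, 359.7, 8.0]
eef_rot: [3.141, 0.0, 2.203]
wrist_force: [-1.3, -0.4, 7.4]
finger_gap: 29.9
finger_force: 20.0
```

Emit:
{"method": "arm_command", "body": {
  "plan": [
    [-1,0,0,-0.02,0],
    [-1,0,0,-0.03,0],
    [-1,0,0,-0.02,0],
    [-1,-0.02,0.022,0,0],
    [-1,-0.03,0.032,0,0],
    [-1,-0.0195,0.021,0,0],
    [-1,0,0,0,0],
    [-1,0,0,0,0]
  ]
}}

```text
clock: 22.95
eef_pos: [567.5, 347.9, 77.9]
eef_rot: [-3.141, -0.0, 2.203]
wrist_force: [0.2, 0.4, -0.4]
finger_gap: 29.7
finger_force: 20.0
```

Release, rise, and back off clear of the top view.

Emit:
{"method": "arm_command", "body": {
  "plan": [
    [-1,0,0,0.025,0],
    [-1,0,0,0.018,0],
    [-1,0,0,0.007,0],
    [-1,0,0,0.0035,0],
    [-1,0,0,0,0],
    [-1,0,0,0,0],
    [-0.05,0,0,0,0],
    [-0.05,0,0,0,0],
    [-0.05,0,0,0,0],
    [-0.05,0,0,-0.015,0],
    [-0.05,0,0,-0.03,0],
    [-0.05,0,0,-0.04,0],
    [-0.05,0.045,-0.06,-0.03,0],
    [-0.05,0.045,-0.06,-0.03,0],
    [-0.05,0.045,-0.06,0,0],
    [-0.05,0,0,0,0],
    [-0.05,0,0,0,0]
  ]
}}

```text
clock: 25.08
eef_pos: [390.3, 350.2, 156.5]
eef_rot: [3.14, 0.0, 2.203]
wrist_force: [0.3, -0.2, -0.0]
finger_gap: 44.5
finger_force: 0.0
```

Run:
```python
from m import *
c=snap('side'); cv2.imwrite('pics/s3.png',cv2.resize(c['img'][140:270,250:370],None,fx=4.6,fy=4.6,interpolation=cv2.INTER_CUBIC))
c=snap('top'); cv2.imwrite('pics/t3.png',cv2.resize(c['img'][130:250,170:470],None,fx=2.66,fy=2.66,interpolation=cv2.INTER_CUBIC))
```

```text
(no output)
```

View pics/s3.png

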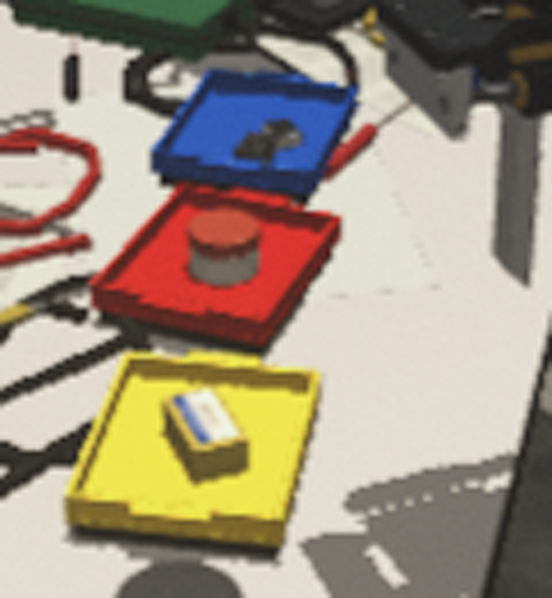

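View pics/t3.png

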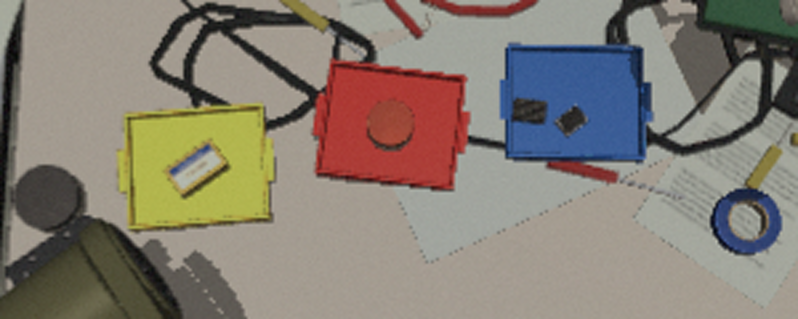

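The side and top views agree. The fuse box is flat in the yellow tray (top crop 197,167) and the pot is upright in the red tray (390,123). The heatsink (529,110) and display (570,121) are apart in the blue tray. The tape and the black-lidded pot have not moved.

```bash
python3 -c "
from h import *
print(ticket.sign_off())"
```

```text
the job is handed in; nothing more can be done
None
```

I put all four parts in their trays, flat and let go, left the blue tape and black-lidded pot where they were, and handed the job in at about 25 s; the judge's verdict was not shown.

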